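Put the ring mandrel and the ball punch into their holders

ROBOT

A 6-joint arm with a two-finger parallel gripper is mounted at the origin on the work surface. World frame = base frame: x ahead of the robot, y to its left, z up, the work surface at z = 0. Lengths are in mm, angles in rad, forces in N, time in s.
With the tool pointing down it reaches from about 350 to 850 mm from the base axis. Payload 8.1 kg.
Tool frame: the origin (TCP) lies at the very end of the fingers, on their centre line; the grasp point (between the pads) lies 19 mm behind it (robot.grip_point_offset is the distance from the TCP to the grasp point, in mm); z points along the fingers, y is the line along which they close (so a half turn about z gives the same grasp; the last joint's range is limited). The gripper opens to 85 mm and grips with 20 to 120 N. Pads are 22 mm wide; open, the fingers measure 114 mm over their backs; the gripper's body (76 mm by 85 mm) begins 54 mm behind the grasp point. The pads swing forward as they close: fully open they stand 13 mm farther back than shut.
Start: joints at [1.034, 0.13, 1.488, -0, 1.523, -0.085], TCP at [261.931, 539.812, 197.392] pointing down, gripper open.
Joint ranges: [-2.96, 2.96], [-0.89, 2.26], [0.02, 2.5], [-1.34, 4.48], [0, 2.73], [-2.66, 2.66]. Speed limits (rad/s): [2.39, 2.39, 2.79, 3.14, 3.14, 3.14].

INTERFACE

Orientations are given as [roll, pitch, yaw] about the fixed x, y, z axes, in that order (R = Rz(yaw) Ry(pitch) Rx(roll)).
In Python, from cell import robot, imaging gives the robot as it stands.
- The arm moves only by the tool move_arm, never from a script. Its argument "increments" is one flat list of numbers, 5 for each row, row after row: the opening, from 0 (shut) to 1 (fully open), then the shift along the tool's x, y, z in normalised numbers (1 is 1 m), then the turn about the tool's z in a scale on which 1.0 is 90 degrees. A call has 1 to 20 rows; each row is the pose to reach, as a shift and turn from the pose commanded when the call began, along the tool's axes at that moment; what a row does not reach only later rows make up. A row lasts 1/8 s, in which the tool goes at most 62.5 mm and 10.7 degrees, less where a joint would pass 70% of its speed; a pose out of reach is approached as far as the arm can. A shift or turn number past 1, either way, is cut back to 1. A call with a gripper value outside its range is refused whole. The fingers move at their own pace and stop on an object; "grip_force" is the grip in N (left out, the last holds). Time passes only in rows, so rows that repeat a pose let the fingers close. It gives the time, the measured TCP pose, the force, the opening and the grip force at its end, in the units of the state.
- robot.get_state(): the state, without advancing time (a new reading comes with each control period).
- imaging.read_camera(name): name is "scene" or "top" or "wrist"; returns a dict with "pixels" (384x512x3 uint8, red, green, blue), "fx", "fy", "cx", "cy" (pixels), "world_from_camera" (4x4, takes a point from camera to world coordinates). Camera axes: x right, y up, looking along -z (the intrinsics and any distortion apply to the point x, -y, -z); pixel columns grow to the right and rows downward; lengths in mm; the calibration is good to about 2 mm. A picture is of the moment at which its call begins. There is no depth.
- robot.hand_in(): hands the job in; it is judged then, once.
The state is a dict: "clock": time; "joint_positions": joint angles; "dq": joint speeds; "joint_efforts": joint torques, N m; "tool_pos": TCP position; "ee_rot": TCP orientation; "wrist_force": force on the tool from outside, world axes, zero at the start; "torque": the same for the moment, N m; "gripper_width": finger opening in mm; "finger_force": force on a finger pad.
Only numpy, scipy, OpenCV 4.12 (cv2) and the standard library are available. Lean on these libraries where they do the work, as an engineer would, in place of code of your own. Each camera call takes 0.05 s, during which the arm holds its last target. There are 200 camera calls.

TASK

Tidy the goldsmith's bench: put the ring mandrel, thick handle end down, into the bore of the round metal stand, and the ball-headed punch, ball up, into the well of the square wooden block. Leave each one standing in its own holder, resting on the bottom.

Things in the scene. Friction and masses are not known exactly. Their poses are not given: they have to be found in the camera images.
- mandrel: Steel ring mandrel, loose, upright on its thick end, 180 mm tall, about 0.3 kg. Lower 50 mm: dark handle, 26 mm in diameter; above it a bright cone from 21 mm in diameter (50 mm up) to 12 mm at the top. Good grip: 140 mm above the foot, where it is 15 mm in diameter. Origin: centre of its flat underside; z up along it. Round: any yaw will do.
- punch: Ball-headed steel punch, loose, upright on its flat foot, 135 mm tall, about 0.25 kg. Round shank 20 mm in diameter up to 106 mm, thin neck, then a 24 mm ball (centre at 123 mm). Good grip: shank 98 mm above the foot (lower, the gripper may pinch the ball). Origin: centre of its underside; z up, to the ball. Any yaw. (The dark square stamp, 117 mm tall, flat top, standing nearby, is not wanted.)
- stand: Round aluminium stand for the mandrel, fixed to the bench: upright tube 60 mm in outside diameter and 73 mm tall on a flat round foot 84 mm in diameter. Open on top; straight bore 46 mm in diameter, 65 mm deep, its floor 8 mm above the bench; walls 7 mm. Origin: centre of its underside, on the bore's axis; z up.
- block: Plain square wooden block for the punch, fixed to the bench: 76 x 76 mm, 60 mm tall, with one round well in the middle of its top, 40 mm in diameter, 52 mm deep, floor 8 mm above the bench. Origin: centre of its underside, on the well's axis; z up, x and y square to its sides.

How it is judged (in metres and radians):
At the end, for the whole second after the job is handed in: Mandrel in the stand, punch in the block, both released and at rest, thick end / flat foot down: each foot within 18 mm of its holder's axis and less than 20 mm above the bench; leaning in the hole is fine (up to 20 degrees for the mandrel, 28 for the punch) (horizontal distance between mandrel and stand below 0.018 m and z of mandrel in the frame of stand below 0.02 m and angle between mandrel's own z axis and vertical below 0.35 rad and linear speed of each of mandrel, punch below 0.02 m/s and angular speed of each of mandrel, punch below 0.5 rad/s and horizontal distance between punch and block below 0.018 m and z of punch in the frame of block below 0.02 m and angle between punch's own z axis and vertical below 0.5 rad); the robot touches nothing.
It also fails if it takes over 64 s, if anything falls off the work surface, if the arm or the gripper's body presses on something with over 40 N, if the wrist force passes 120 N, or if a joint passes its speed limit or range.

## Working session

There is one attempt and no reset: what is moved stays moved. The work goes in short steps, Python scripts to look and compute and a tool call to move; the robot and the scene stay as the last step left them, time stands still between calls to the robot, and variables do not carry over. Pictures are saved under pics/ and viewed, at most 10 in all, crops included, and the job is handed in when it is done.

Besides the shell and the picture viewer there is one more tool, called after "Request:" as name(argument=value, ...) on one line, values as JSON. move_arm: Moves the arm, as the interface text tells. Its arguments: {"type":"object","properties":{"increments":{"type":"array"},"grip_force":{"type":"number"}},"required":["increments"]}

```bash
mkdir -p pics; cat > h.py <<'E'
from cell import robot, imaging
import cv2, numpy as np
def snap(n,f):
    c=imaging.read_camera(n); cv2.imwrite('pics/'+f,c['pixels'][:,:,::-1]); np.savez('pics/'+f+'.npz',**{k:v for k,v in c.items() if isinstance(v,(int,float,np.ndarray,list))}); return c
def ray(c,u,v,z):
    M=np.array(c['world_from_camera']); d=M[:3,:3]@np.array([(u-c['cx'])/c['fx'],-(v-c['cy'])/c['fy'],-1]); o=M[:3,3]
    return (o+d*(z-o[2])/d[2])
def proj(c,p):
    M=np.array(c['world_from_camera']); q=M[:3,:3].T@(np.array(p)-M[:3,3]); return c['cx']+c['fx']*q[0]/-q[2], c['cy']-c['fy']*q[1]/-q[2]
E
python3 - <<'E'
from h import *
a=snap('scene','s.png');b=snap('top','t.png')
for c in (a,b): print({k:(v if k!='pixels' else v.shape) for k,v in c.items()})
im=np.hstack([cv2.imread('pics/s.png'),cv2.imread('pics/t.png')]);cv2.imwrite('pics/st.png',cv2.resize(im,(800,300)))
for n in 's','t': cv2.imwrite(f'pics/{n}2.png',cv2.resize(cv2.imread(f'pics/{n}.png'),(800,600),interpolation=cv2.INTER_CUBIC))
print(robot.get_state())
E
```

```text
{'pixels': (384, 512, 3), 'fx': 415.7329481601808, 'fy': 415.7329481601808, 'cx': 249.23421559327466, 'cy': 187.66260402143843, 'world_from_camera': array([[-1.15998635e-01, -5.99626035e-01,  7.91828854e-01,
         1.15331971e+03],
       [ 9.93198406e-01, -6.19489109e-02,  9.85863027e-02,
         9.36505044e+01],
       [-1.00619787e-02,  7.97879032e-01,  6.02733611e-01,
         5.26688786e+02],
       [ 0.00000000e+00,  0.00000000e+00,  0.00000000e+00,
         1.00000000e+00]])}
{'pixels': (384, 512, 3), 'fx': 423.49051868702435, 'fy': 423.49051868702435, 'cx': 256.3643805176849, 'cy': 187.66603547238117, 'world_from_camera': array([[-3.63839956e-03,  9.85448534e-01, -1.69935132e-01,
         3.95354548e+02],
       [-9.99343103e-01,  2.54432332e-03,  3.61509072e-02,
         1.85028628e+01],
       [ 3.60572284e-02,  1.69955034e-01,  9.84791939e-01,
         8.19338034e+02],
       [ 0.00000000e+00,  0.00000000e+00,  0.00000000e+00,
         1.00000000e+00]])}
{'clock': 0.1, 'joint_positions': array([ 1.03358071e+00,  1.31099796e-01,  1.48918953e+00, -3.55293098e-05,
        1.52298909e+00, -8.53944569e-02]), 'dq': array([ 8.64081980e-04, -1.39834712e-05, -2.16640033e-03,  6.20885504e-04,
       -1.16815907e-03,  7.63455721e-05]), 'joint_efforts': array([ 9.59599565e-04, -5.70951498e+01, -5.01941693e+01, -1.57047152e-04,
        8.27105774e-03, -5.18877187e-05]), 'tool_pos': array([261.66614876, 539.31636945, 196.43040323]), 'ee_rot': array([-3.13991001e+00, -1.08422918e-04,  2.68977313e+00]), 'wrist_force': array([ 0.53753065,  0.01008169, -0.53627434]), 'torque': array([-0.0034015 , -0.01378503, -0.05547556]), 'finger_force': 0.0, 'gripper_width': 84.82099976883057}
```

View pics/t2.png

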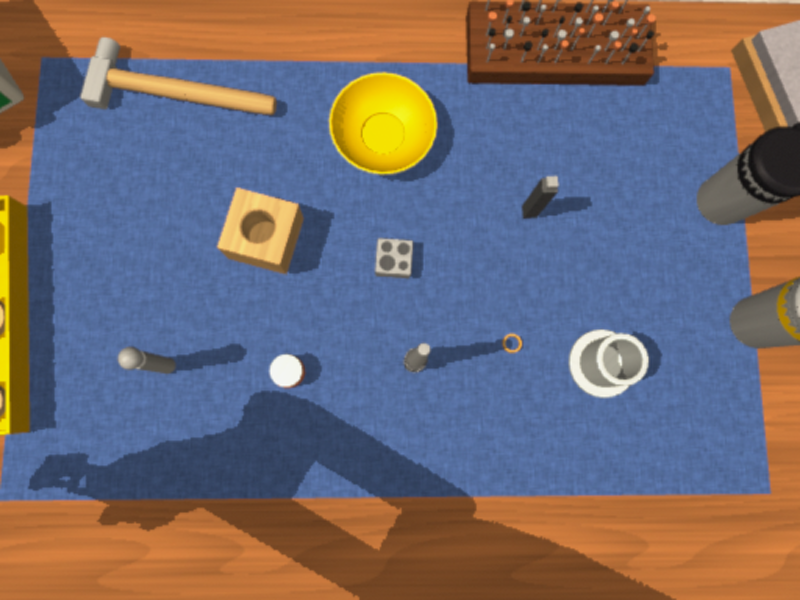

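View pics/s2.png

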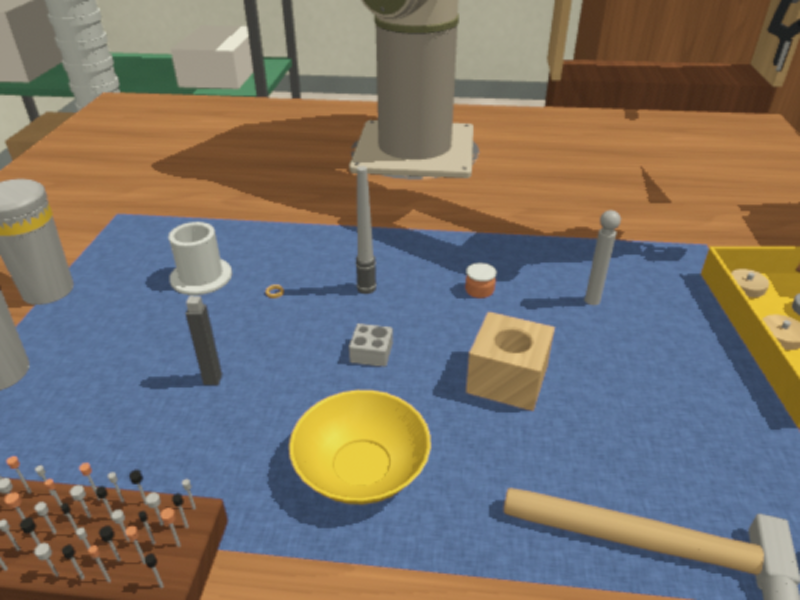

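The top view (800x600 scale) has the ball at (130,358), the mandrel top at (424,350), the stand rim centre at (622,359) and the well at (258,227). The scene view has the ball at (610,219), the mandrel top at (363,168), the stand rim at (194,233) and the well at (514,341).

```bash
python3 - <<'E'
from h import *
t=dict(np.load('pics/t.png.npz'));s=dict(np.load('pics/s.png.npz'))
k=.64
P={'ball':((130,358),(610,219),123),'mandtop':((424,350),(363,168),180),'mandfoot':((416,361),(367,287),3),'punchfoot':((172,366),(595,301),3),'stand':((622,359),(194,233),73),'well':((258,227),(514,341),60)}
for n,(a,b,z) in P.items(): print(n,ray(t,a[0]*k,a[1]*k,z).round(1),ray(s,b[0]*k,b[1]*k,z).round(1))
for n,boxes in {'t':[(110,330,90),(395,325,70),(560,315,100),(210,180,105)]}.items():
  im=cv2.imread(f'pics/t.png')
  out=[cv2.resize(im[int(y*k):int((y+w)*k),int(x*k):int((x+w)*k)],(300,300),interpolation=cv2.INTER_CUBIC) for x,y,w in boxes]
  cv2.imwrite('pics/crop.png',np.vstack([np.hstack(out[:2]),np.hstack(out[2:])]))
  print([(int(x*k),int(y*k),int((x+w)*k)-int(x*k)) for x,y,w in boxes])
E
```

```text
ball [446.7 273.6 123. ] [448.  275.2 123. ]
mandtop [450.  -27.5 180. ] [455.6 -23.  180. ]
mandfoot [451.5 -30.2   3. ] [454.6 -23.9   3. ]
punchfoot [445.8 266.6   3. ] [454.4 277.8   3. ]
stand [ 448.7 -261.2   73. ] [ 452.1 -254.2   73. ]
well [605.  158.2  60. ] [611.6 161.5  60. ]
[(70, 211, 58), (252, 208, 45), (358, 201, 64), (134, 115, 67)]
```

View pics/crop.png

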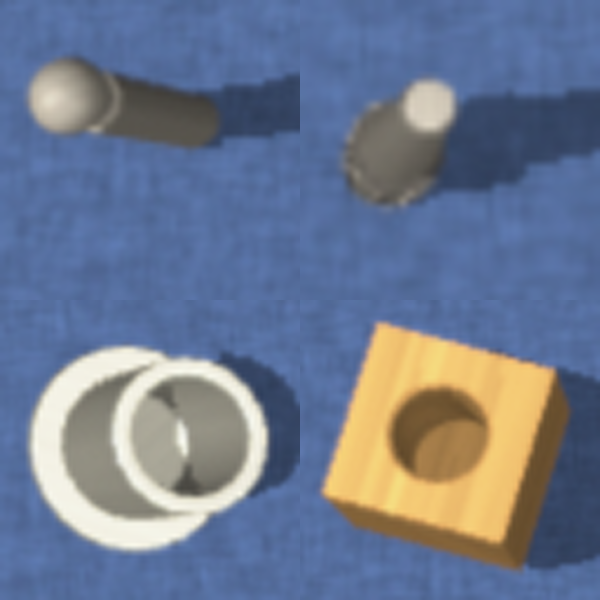

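The refined crop positions agree with the first readings. The remaining disagreement of about 6 mm is between the two cameras' calibrations, so I'll hover over the punch and refine with the wrist camera.

Request:
move_arm(increments=[1,-0.05,-0.028,0,0,1,-0.1,-0.056,0,0,1,-0.15,-0.084,0,0,1,-0.2,-0.112,0,0,1,-0.25,-0.14,0,0,1,-0.283,-0.158,0,0,1,-0.283,-0.158,0,0,1,-0.283,-0.158,0,0])

```text
clock: 1.1
tool_pos: [447.2, 274.3, 197.0]
ee_rot: [-3.141, -0.001, 2.689]
wrist_force: [0.6, -0.8, -0.0]
gripper_width: 85.4
finger_force: 0.0
```

```bash
cat >> h.py <<'E'
def show(s): print(s['clock'],s['tool_pos'].round(1),s['ee_rot'].round(3),s['wrist_force'].round(1),round(s['gripper_width'],1),round(s['finger_force'],1),s['joint_positions'].round(2))
E
python3 - <<'E'
from h import *
show(robot.get_state())
c=snap('wrist','w1.png'); print(c['world_from_camera'].round(3),c['fx'],c['cx'],c['cy'])
for n,p in {'ball':(447.5,274.5,123),'foot':(447.5,274.5,0),'well':(608,160,60)}.items(): print(n,proj(c,p))
E
```

```text
1.1 [447.2 274.3 197. ] [-3.141e+00 -1.000e-03  2.689e+00] [ 0.6 -0.8 -0. ] 85.4 0.0 [ 0.45 -0.07  1.7   0.    1.52 -0.67]
[[ 4.37000e-01 -8.68000e-01 -2.35000e-01  3.87948e+02]
 [ 8.99000e-01  4.22000e-01  1.15000e-01  3.02700e+02]
 [-0.00000e+00 -2.61000e-01  9.65000e-01  3.73720e+02]
 [ 0.00000e+00  0.00000e+00  0.00000e+00  1.00000e+00]] 319.0706765993581 253.5648245318949 192.9767536823552
ball (np.float64(254.51668065479697), np.float64(190.5852175832978))
foot (np.float64(254.2615629719282), np.float64(164.19236227621883))
well (np.float64(226.0104193254295), np.float64(338.57079031336366))
```

View pics/w1.png

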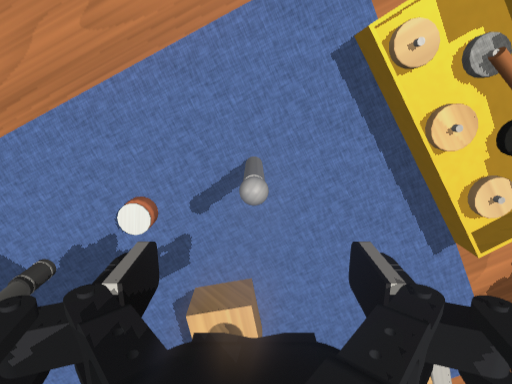

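The ball is at (254,190), where the projection put it, and it is centred between the fingers. I'll descend and grip.

Request:
move_arm(increments=[1,0,0,0.03,0,1,0,0,0.06,0,1,0,0,0.09,0,1,0,0,0.118,0,1,0,0,0.118,0,0,0,0,0.118,0,0,0,0,0.118,0,0,0,0,0.118,0,0,0,0,0.118,0,0,0,0,0.118,0,0,0,0,0.118,0,0,0,0,0.118,0,0,0,0,0.118,0], grip_force=60)

```text
clock: 2.78
tool_pos: [448.5, 274.4, 80.6]
ee_rot: [3.14, 0.001, 2.69]
wrist_force: [-0.5, -0.2, 4.7]
gripper_width: 20.4
finger_force: 58.5
```

Request:
move_arm(increments=[0,0,0,-0.03,0,0,0,0,-0.06,0,0,0,0,-0.085,0,0,-0.03,-0.005,-0.085,0,0,-0.065,-0.011,-0.085,0,0,-0.1,-0.017,-0.085,0,0,-0.135,-0.023,-0.085,0,0,-0.17,-0.029,-0.085,0,0,-0.194,-0.033,-0.085,0,0,-0.194,-0.033,-0.085,0,0,-0.194,-0.033,-0.085,0])

```text
clock: 4.15
tool_pos: [606.9, 159.9, 163.6]
ee_rot: [-3.141, -0.002, 2.69]
wrist_force: [-0.4, 0.6, -3.2]
gripper_width: 20.5
finger_force: 59.5
```

```bash
python3 - <<'E'
from h import *
show(robot.get_state())
c=snap('wrist','w2.png'); t=snap('top','t3.png'); s=snap('scene','s3.png')
a=cv2.resize(c['pixels'][100:340,130:380,::-1],None,fx=1.6,fy=1.6,interpolation=cv2.INTER_CUBIC)
b=cv2.resize(s['pixels'][120:270,270:395,::-1],None,fx=3.2,fy=3.2,interpolation=cv2.INTER_CUBIC)
H=480; o=np.zeros((H,800,3),np.uint8); o[:384,:400]=a; o[:480,400:]=b; cv2.imwrite('pics/w2c.png',o)
print(proj(c,(608,160,60)),proj(s,(608,160,60)))
E
```

```text
4.15 [606.9 159.9 163.6] [-3.141e+00 -2.000e-03  2.690e+00] [-0.4  0.6 -3.2] 20.5 59.5 [ 0.18  0.22  1.45  0.    1.47 -0.94]
(np.float64(254.73728634188893), np.float64(183.17162973754407)) (np.float64(327.99182005281284), np.float64(216.77876119171353))
```

View pics/w2c.png

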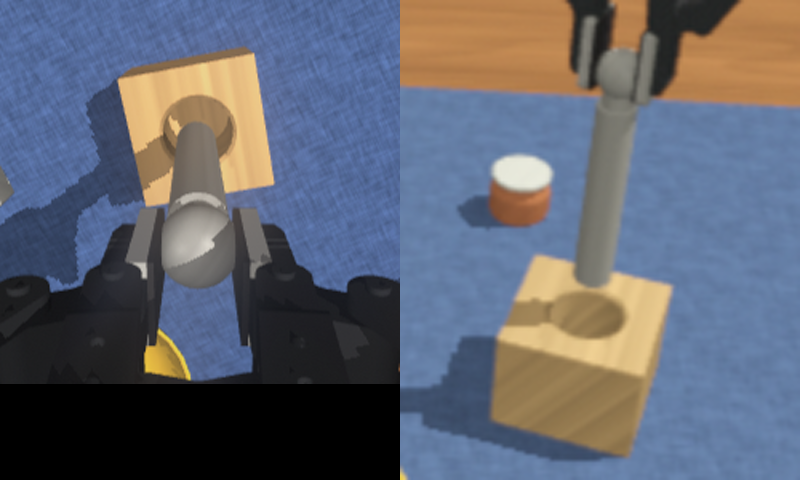

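```bash
python3 - <<'E'
from h import *
s=dict(np.load('pics/s3.png.npz'));w=dict(np.load('pics/w2.png.npz'))
for z in (0,30,60,85,100,163,183,208): 
    u,v=proj(s,(607,160,z)); a,b=proj(w,(607,160,z)); print(z,'scene crop',round(400+(u-270)*3.2),round((v-120)*3.2),'wrist crop',round((a-130)*1.6),round((b-100)*1.6))
M=w['world_from_camera'];print(M[:3,3])
E
```

```text
0 scene crop 574 390 wrist crop 199 111
30 scene crop 580 350 wrist crop 199 120
60 scene crop 586 308 wrist crop 199 132
85 scene crop 591 272 wrist crop 199 143
100 scene crop 594 250 wrist crop 199 150
163 scene crop 608 148 wrist crop 199 195
183 scene crop 612 113 wrist crop 199 216
208 scene crop 619 68 wrist crop 199 250
[547.78908982 188.3104149  340.35486905]
```

The well rim is centred at about (199,130) in the crop and the predicted axis at (199,132). The punch hangs upright over it. I'll lower, release and retreat.

Request:
move_arm(increments=[0,0,0,0.025,0,0,0,0,0.045,0,0,0,0,0.06,0,0,0,0,0.074,0,0,0,0,0.074,0,0,0,0,0.074,0,0.4,0,0,0.074,0,1,0,0,0.074,0,1,0,0,0.074,0,1,0,0,0.074,0,1,0,0,0.074,0,1,0,0,0.074,0,1,0,0,0.05,0,1,0,0,0.01,0,1,0,0,-0.03,0,1,0,0,-0.05,0,1,0,0,-0.05,0])

```text
clock: 6.42
tool_pos: [608.7, 159.9, 215.9]
ee_rot: [3.14, 0.003, 2.69]
wrist_force: [0.2, -0.4, -0.3]
gripper_width: 84.7
finger_force: 0.0
```

Request:
move_arm(increments=[1,0.01,-0.04,-0.01,0,1,0.02,-0.085,-0.01,0,1,0.033,-0.13,-0.01,0,1,0.044,-0.175,-0.01,0,1,0.055,-0.215,-0.01,0,1,0.058,-0.235,-0.01,0,1,0.058,-0.235,-0.01,0,1,0.058,-0.235,-0.01,0])

```text
clock: 7.42
tool_pos: [452.7, -25.9, 223.1]
ee_rot: [-3.141, -0.002, 2.69]
wrist_force: [-0.1, -1.1, -0.3]
gripper_width: 85.5
finger_force: 0.0
```

```bash
python3 - <<'E'
from h import *
show(robot.get_state())
c=snap('wrist','w3.png'); s=snap('scene','s4.png')
a=cv2.resize(c['pixels'][:,:,::-1],(500,375),interpolation=cv2.INTER_CUBIC)
b=cv2.resize(s['pixels'][160:270,280:380,::-1],(300,330),interpolation=cv2.INTER_CUBIC)
o=np.zeros((375,800,3),np.uint8); o[:,:500]=a; o[:330,500:]=b; cv2.imwrite('pics/w3c.png',o)
k=500/512
for p in [(453,-26,180),(453,-26,0),(450,-258,73),(452.1,-254.2,73),(448.7,-261.2,73)]: print(np.round(np.array(proj(c,p))*k,1))
E
```

```text
7.425 [452.7 -25.9 223.1] [-3.141e+00 -2.000e-03  2.690e+00] [-0.1 -1.1 -0.3] 85.5 0.0 [-0.17 -0.28  1.83  0.    1.59 -1.29]
[248.3 197.1]
[248.  157.1]
[ 65.5 252.5]
[ 69.3 252.7]
[ 62.6 252.7]
```

View pics/w3c.png

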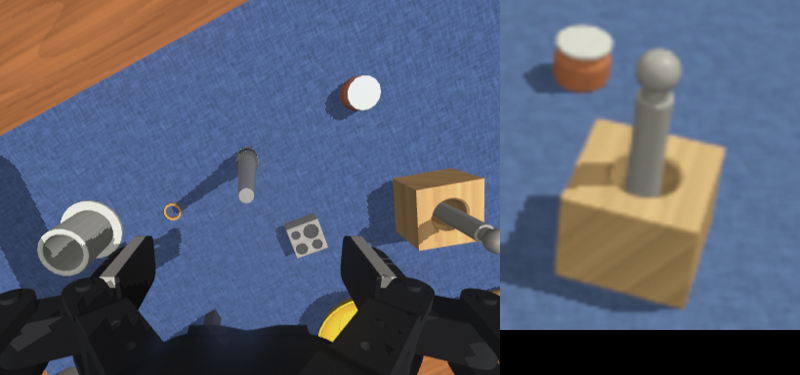

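The punch stands in the well. The mandrel top at (246,196) is about 1 mm from the prediction, and the stand rim at (64,252) agrees with (449,-259). Gripping the mandrel next.

Request:
move_arm(increments=[1,0,-0.001,0.03,0,1,0,-0.001,0.06,0,1,0,-0.001,0.085,0,1,0,-0.001,0.101,0,1,0,-0.001,0.101,0,0,0,-0.001,0.101,0,0,0,-0.001,0.101,0,0,0,-0.001,0.101,0,0,0,-0.001,0.101,0,0,0,-0.001,0.101,0,0,0,-0.001,0.101,0,0,0,-0.001,0.101,0,0,0,-0.001,0.101,0,0,0,-0.001,0.101,0], grip_force=80)

```text
clock: 9.28
tool_pos: [453.0, -27.4, 124.1]
ee_rot: [3.141, 0.001, 2.69]
wrist_force: [-0.5, -0.2, 5.4]
gripper_width: 9.8
finger_force: 78.6
```

The width reads 9.8 mm where about 15 mm is expected, so I'll look.

```bash
python3 - <<'E'
from h import *
show(robot.get_state())
c=snap('wrist','w4.png'); s=snap('scene','s5.png')
u,v=map(int,proj(s,(453,-26,100)))
print(u,v)
a=cv2.resize(c['pixels'][60:340,100:400,::-1],(450,420),interpolation=cv2.INTER_CUBIC)
b=cv2.resize(s['pixels'][v-60:v+60,u-50:u+50,::-1],(350,420),interpolation=cv2.INTER_CUBIC)
cv2.imwrite('pics/w4c.png',np.hstack([a,b]))
for z in (0,50,121,140,180):
  p=(453,-26,z); x=np.array(proj(s,p)); y=np.array(proj(c,p)); print(z,450+(x-[u-50,v-60])*3.5,(y-[100,60])*1.5)
E
```

```text
9.275 [453.  -27.4 124.1] [3.141e+00 1.000e-03 2.690e+00] [-0.5 -0.2  5.4] 9.8 78.6 [-0.17 -0.23  1.97 -0.    1.4  -1.29]
232 143
0 [632.13911508 804.61610829] [232.8925794  174.47407064]
50 [629.40410451 736.20247766] [233.38359122 194.15257522]
121 [625.17107485 630.31735577] [234.50806335 239.21855794]
140 [623.96142338 600.05910025] [234.96072685 257.36015933]
180 [621.29797879 533.43562289] [236.31975491 311.8265472 ]
```

View pics/w4c.png

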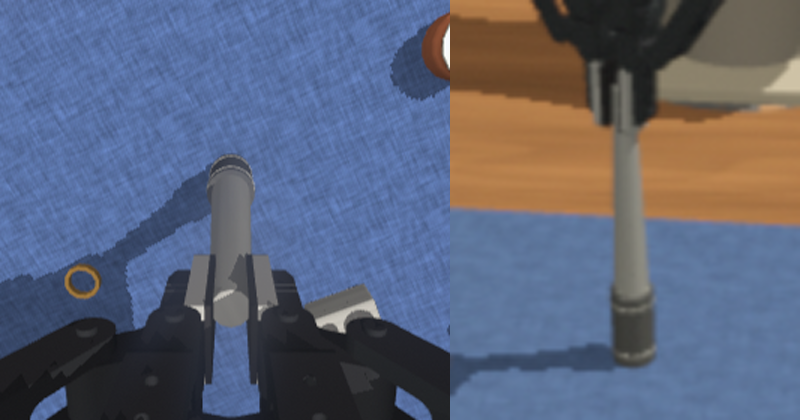

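The mandrel sits centred between the pads and upright, with its handle at about (632,330) in the right crop. I'll test with a gentle lift.

Request:
move_arm(increments=[0,0,0,-0.005,0,0,0,0,-0.012,0,0,0,0,-0.02,0,0,0,0,-0.02,0,0,0,0,-0.02,0])

```text
clock: 10.0
tool_pos: [452.4, -27.3, 143.3]
ee_rot: [-3.142, -0.0, 2.69]
wrist_force: [0.2, 0.1, -4.2]
gripper_width: 9.8
finger_force: 78.1
```

```bash
python3 - <<'E'
from h import *
show(robot.get_state())
c=snap('wrist','w5.png'); s=snap('scene','s6.png')
u,v=232,143
a=cv2.resize(c['pixels'][60:340,100:400,::-1],(450,420),interpolation=cv2.INTER_CUBIC)
b=cv2.resize(s['pixels'][v-60:v+60,u-50:u+50,::-1],(350,420),interpolation=cv2.INTER_CUBIC)
cv2.imwrite('pics/w5c.png',np.hstack([a,b]))
E
```

```text
10.0 [452.4 -27.3 143.3] [-3.142 -0.     2.69 ] [ 0.2  0.1 -4.2] 9.8 78.1 [-0.17 -0.25  1.95 -0.    1.44 -1.29]
```

View pics/w5c.png

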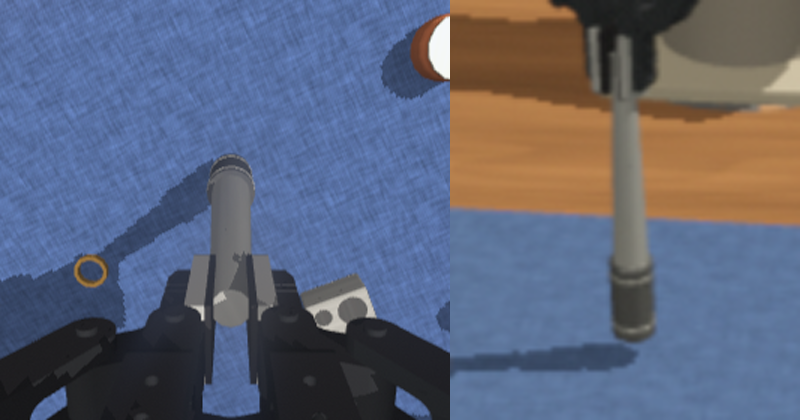

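It is held with no slip and the foot is clear of the bench. Carrying it to the stand.

Request:
move_arm(increments=[0,0,0,-0.025,0,0,0,0,-0.05,0,0,0,0,-0.07,0,0,-0.012,-0.026,-0.07,0,0,-0.026,-0.056,-0.07,0,0,-0.04,-0.086,-0.07,0,0,-0.054,-0.116,-0.07,0,0,-0.068,-0.146,-0.07,0,0,-0.082,-0.176,-0.07,0,0,-0.092,-0.198,-0.07,0,0,-0.098,-0.21,-0.07,0,0,-0.098,-0.21,-0.07,0,0,-0.098,-0.21,-0.07,0])

```text
clock: 11.72
tool_pos: [449.0, -258.1, 213.3]
ee_rot: [3.141, -0.0, 2.69]
wrist_force: [0.1, 0.3, -4.5]
gripper_width: 9.8
finger_force: 78.4
```

```bash
python3 - <<'E'
from h import *
show(robot.get_state())
c=snap('wrist','w6.png'); s=snap('scene','s7.png')
a=cv2.resize(c['pixels'][60:340,100:400,::-1],(450,420),interpolation=cv2.INTER_CUBIC)
u,v=map(int,proj(s,(450,-259,73))); print(u,v)
b=cv2.resize(s['pixels'][v-70:v+50,u-50:u+50,::-1],(350,420),interpolation=cv2.INTER_CUBIC)
cv2.imwrite('pics/w6c.png',np.hstack([a,b]))
for z in (73,92,180):
  p=(449.5,-259,z); x=np.array(proj(s,p)); y=np.array(proj(c,p)); print(z,[450,0]+(x-[u-50,v-70])*3.5,(y-[100,60])*1.5)
E
```

```text
11.725 [ 449.  -258.1  213.3] [ 3.141 -0.     2.69 ] [ 0.1  0.3 -4.5] 9.8 78.4 [-0.62 -0.1   1.69  0.    1.55 -1.74]
122 148
73 [626.42440047 246.15728324] [230.00502539 171.73148634]
92 [620.14667073 218.48417295] [229.99563253 177.8691661 ]
180 [588.72992665  79.99477301] [229.9317088  219.63956759]
```

View pics/w6c.png

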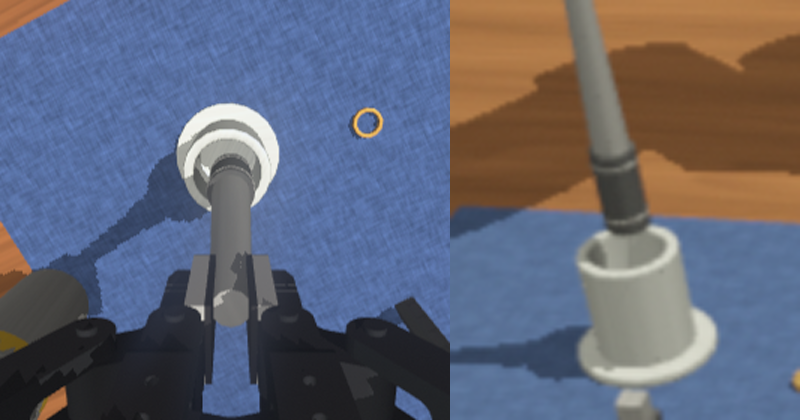

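The stand rim centre is at about (230,170) and the prediction was (230,172), so the foot is over the bore. I'll lower, release and rise.

Request:
move_arm(increments=[0,0,0,0.025,0,0,0,0,0.045,0,0,0,0,0.065,0,0,0,0,0.08,0,0,0,0,0.08,0,0,0,0,0.08,0,0.3,0,0,0.08,0,1,0,0,0.08,0,1,0,0,0.08,0,1,0,0,0.08,0,1,0,0,0.08,0,1,0,0,0.08,0,1,0,0,0.06,0,1,0,0,0.02,0,1,0,0,-0.02,0,1,0,0,-0.04,0,1,0,0,-0.04,0,1,0,0,-0.04,0])

```text
clock: 14.08
tool_pos: [448.3, -258.5, 251.4]
ee_rot: [3.141, -0.003, 2.69]
wrist_force: [0.3, -0.0, -0.2]
gripper_width: 85.3
finger_force: 0.0
```

```bash
python3 - <<'E'
from h import *
show(robot.get_state())
s=snap('scene','s8.png')
cv2.imwrite('pics/s8c.png',cv2.resize(s['pixels'][60:285,60:410,::-1],(800,514),interpolation=cv2.INTER_CUBIC))
for p in [(449.5,-259,188),(449.5,-259,73),(608,160,131)]: print((np.array(proj(s,p))-60)*800/350)
E
```

```text
14.075 [ 448.3 -258.5  251.4] [ 3.141e+00 -3.000e-03  2.690e+00] [ 0.3 -0.  -0.2] 85.3 0.0 [-0.62 -0.11  1.63  0.    1.62 -1.74]
[116.02697277  84.56482447]
[142.64450643 201.89863395]
[623.13621017 281.54145217]
```

View pics/s8c.png

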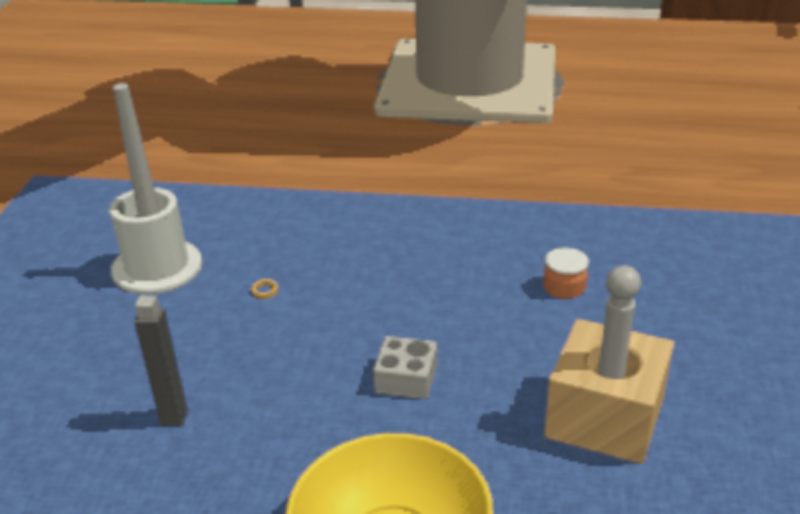

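The mandrel's top is at (122,87), where (116,85) was expected, so it is seated. The punch's ball is at (623,282), exactly as expected. Both stand in their holders and the gripper is clear.

```bash
python3 -c "
from h import *
print(robot.hand_in())"
```

```text
the job is handed in; nothing more can be done
None
```

The mandrel stands in the round stand and the punch in the wooden block, both released with the gripper clear in the last picture; I handed the job in at about 14 s, and no verdict was returned.

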